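# Space the rests of a drying rack with a straddle gauge

## Task

Set the two sliding rests of the drying rack at equal gaps with the wooden straddle gauge as it is adjusted: hook the gauge over the rest nearest the bolted end rest with its thick leg towards the end rest, draw the rest along until the thick leg sits snugly against the end rest, ease off and lift it out, then step over and set the second rest against the first in the same way. Feel for the touch and hold it lightly for a moment: never press hard on the bar you gauge from, do not shove a rest that is already set, and move the rests only with the gauge, not with the gripper. Finally stand the gauge upright on the table clear of the rack, and leave the other things where they are.

Things in the scene. Friction and masses are not known exactly. Their poses are not given: they have to be found in the camera images.
- rack: Low aluminium drying rack fixed to the table, 170 x 240 mm: two rails 22 mm high along its y axis at x = -75 and +75 mm, a low cross-bar at each end, open to the table in between. Origin on the table midway between the rails; they reach from y = -135 to +105 mm. The end rest is at its -y end.
- end_rest: End rest, bolted to the rack at y = -110 mm, immovable: aluminium bar 170 x 12 x 36 mm with a half-round top. Origin: centre of its underside, 22 mm above the table (its top is at 58 mm). x along the bar, y along the rails, away from the end rest. 
- rest_a: First sliding rest, next to the end rest: aluminium bar 170 x 12 x 36 mm with a half-round top. Origin: centre of its underside, 22 mm above the table (its top is at 58 mm). x along the bar, y along the rails, away from the end rest. Slides on plastic shoes against about 11 N of dry friction, stays where it is left, no spring; bare in its middle, where the gauge goes over it.
- rest_b: Second sliding rest, beyond the first: aluminium bar 170 x 12 x 36 mm with a half-round top. Origin: centre of its underside, 22 mm above the table (its top is at 58 mm). x along the bar, y along the rails, away from the end rest. Slides on plastic shoes against about 11 N of dry friction, stays where it is left, no spring; bare in its middle, where the gauge goes over it.
- gauge: Straddle gauge, 40 (x) x 47 to 53 (y) x 85 mm, 0.2 kg, loose, upright on its legs. Origin: underside, mid-slot. Thick leg from y = -7.5 mm to the outer face of its plate (y = -31.5 to -37.5); slot 15 mm wide along x; thin steel leg y = +7.5 to +15.5; legs 30 mm long, open below. Above: bridge, 30 to 40 mm up, then handle 30 (x) x 26 (y) mm over the slot, 40 to 85 mm up.
- gauge_mid (a point): Centre of the gauge, over mid-slot, 42.5 mm above its underside; axes as gauge. Start yaw within 0.6 rad of world zero. In use its y axis lies along the rack's y axis: the thin leg pulls the rest, the thick leg meets the neighbouring bar. The thick leg has a firm steel face plate, set beforehand anywhere from 24 to 30 mm overall (not reported); slot play adds 3 mm to the gap.
- grip_block: Bystander: hand sanding block with moulded yellow grip, 118 x 70 x 38 mm; origin at the centre of its underside.
- wax_tin: Bystander: flat tin with a red lid, 67 x 95 x 28 mm; origin at the centre of its underside.
- scraper: Bystander: scraper with a red handle, 54 x 174 x 18 mm; origin at the centre of its underside.

How it is judged (in metres and radians):
On the way, in this order (a step that is already met when the one before it is completed fails the run):
1. the gauge straddles the first sliding rest and bears lightly (over 1.5 N) on the end rest, the rest drawn up to it (y of gauge_mid in the frame of rest_a between -0.012 and 0.012 m and height (world z) of gauge_mid below 0.085 m and y of rest_a in the frame of end_rest between 0.0375 and 0.0465 m and contact force between gauge and end_rest above 1.5 N and contact force between gauge and rest_a above 1.5 N), for 0.2 s.
2. the gauge straddles the second sliding rest and bears lightly (over 1.5 N) on the first one, which is still in place (y of gauge_mid in the frame of rest_b between -0.012 and 0.012 m and height (world z) of gauge_mid below 0.085 m and y of rest_a in the frame of end_rest between 0.0375 and 0.0465 m and y of rest_b in the frame of rest_a between 0.0375 and 0.0465 m and contact force between gauge and rest_a above 1.5 N and contact force between gauge and rest_b above 1.5 N), for 0.2 s.
At the end, for the whole second after the job is handed in: Both sliding rests stand where the gauge put them, 27 to 33 mm clear of their neighbour (39 to 45 mm between centres, 1.5 mm allowed beyond either limit), the two gaps alike (within about 1 to 3 mm, by 2 mm bands), and the gauge stands upright (within 0.08 rad), still, on the table outside the rack (y of rest_a in the frame of end_rest between 0.0375 and 0.0465 m and y of rest_b in the frame of rest_a between 0.0375 and 0.0465 m and ((y of rest_a in the frame of end_rest between 0.038 and 0.04 m and y of rest_b in the frame of rest_a between 0.037 and 0.041 m) or (y of rest_a in the frame of end_rest between 0.04 and 0.042 m and y of rest_b in the frame of rest_a between 0.039 and 0.043 m) or (y of rest_a in the frame of end_rest between 0.042 and 0.044 m and y of rest_b in the frame of rest_a between 0.041 and 0.045 m) or (y of rest_a in the frame of end_rest between 0.044 and 0.046 m and y of rest_b in the frame of rest_a between 0.043 and 0.047 m)) and (x of gauge_mid in the frame of rack above 0.115 m or x of gauge_mid in the frame of rack below -0.115 m or y of gauge_mid in the frame of rack above 0.14 m or y of gauge_mid in the frame of rack below -0.16 m) and height (world z) of gauge below 0.006 m and angle between gauge's own z axis and vertical below 0.08 rad and linear speed of gauge below 0.02 m/s); the robot touches nothing.
It fails at once if the gauge presses on the end rest with more than 10 N (contact force between gauge and end_rest above 10 N).
It fails at once if while over the second rest, the gauge presses on the first with more than 10 N (y of gauge_mid in the frame of rest_b between -0.012 and 0.012 m and height (world z) of gauge_mid below 0.085 m and contact force between gauge and rest_a above 10 N).
It fails at once if the gauge bears on a sliding rest with more than 25 N (contact force between gauge and rest_a above 25 N or contact force between gauge and rest_b above 25 N).
It fails at once if the robot itself pushes a rest or the rack (contact force between any of the arm, the fingers and rack above 1 N).
It fails at once if a bystander is moved by more than 20 mm (distance of any of grip_block, wax_tin, scraper from where it was at the start of the episode above 0.02 m).
It also fails if it takes over 72 s, if anything falls off the work surface, if the arm or the gripper's body presses on something with over 40 N, if the wrist force passes 120 N, or if a joint passes its speed limit or range.

## Robot

A 6-joint arm with a two-finger parallel gripper is mounted at the origin on the work surface; the furniture and walls round the work are solid. World frame = base frame: x ahead of the robot, y to its left, z up, the work surface at z = 0. Lengths are in m, angles in degrees, forces in N, time in s.
With the tool pointing down it reaches from about 0.4 to 0.825 m from the base axis. Payload 7 kg.
Tool frame: the origin (TCP) lies between the finger pads; the fingertips stand 11 mm ahead of it and the grasp point (between the pads) lies 8 mm behind it; z points along the fingers, y is the direction in which the jaws open and shut (so a half turn about z gives the same grasp; the last joint's range is limited). The gripper opens to 88 mm and grips with 3 to 60 N. Pads are 19 mm wide; open, the fingers measure 130 mm over their backs; the gripper's body (78 mm by 193 mm) begins 47 mm behind the grasp point.
Start: joints at [-46.518, 20.546, 0.682, 0, -70.136, -16.507], TCP at [0.306, -0.602, 0.238] pointing down, gripper open.
Joint ranges: [-176.03, 176.03], [-82.01, 121.73], [-58.28, 71.71], [-173.87, 95.51], [-174.79, -0.11], [-173.66, 173.66]. Speed limits (degrees/s): [136.94, 136.94, 172.46, 180, 180, 180].

## Interface

Orientations are given as [roll, pitch, yaw] about the fixed x, y, z axes, in that order (R = Rz(yaw) Ry(pitch) Rx(roll)).
In Python, from plant import r gives the robot as it stands.
- The arm moves only by the shell command python3 -m inch 'ROWS' [OPENING] [FORCE]. ROWS is JSON, a list of rows, each an object of numbers: "x", "y", "z": the shift along the tool's x, y, z as a fraction of full scale; "yaw": the turn about the tool's z as a fraction of full scale. In form: [{"x": .., "y": .., "z": .., "yaw": ..}, ...]. A call has 1 to 5 rows; each row shifts and turns the pose as measured when the row begins, along the tool's axes as they then stand; what a row does not reach is not made up. Full scale, the value 1, is 0.025 m for a shift and 4 degrees for a turn. A row lasts 1/12 s, in which the tool goes at most 41.7 mm and 7.16 degrees, less where a joint would pass 70% of its speed; a pose out of reach is approached as far as the arm can. A call with a number of a shift or a turn outside -1 to 1 is refused whole. A call with a gripper value outside its range is refused whole. OPENING is the opening, from -1 (shut) to 1 (fully open), set as the call begins (- or left out, the last holds). The fingers move at their own pace and stop on an object; FORCE is the grip in N (left out, the last holds). Time passes only in rows, so rows that do not move let the fingers close. It gives the time, the measured TCP pose, the force and the opening at its end, in the units of the state.
- r.get_state(): the state, without advancing time (a new reading comes with each control period).
- r.capture(name): name is "side" or "top"; returns (picture, depth): 480x640x3 uint8, red, green, blue; 480x640 float32, m along the optical axis (not along the pixel's ray), 0 where there is no reading.
- r.camera_info(name): a dict with "mtx" (3x3 intrinsics, pixels), "pose" (4x4, takes a point from camera to world coordinates). Camera axes: x right, y down, z forward; pixel columns grow to the right and rows downward; lengths in m; the calibration is good to about 2 mm. A picture is of the moment at which its call begins. camera_info takes no time and is no camera call.
- r.close_job(): hands the job in, once; it reports no verdict.
The state is a dict: "time_s": time; "joints": joint angles; "qd": joint speeds; "joint_torque": joint torques, N m; "tcp_pos": TCP position; "eef_rot": TCP orientation; "contact_force": force on the tool from outside, world axes, zero at the start; "moment": the same for the moment, N m; "gripper_width": finger opening in m.
Only numpy, scipy, OpenCV 4.12 (cv2) and the standard library are available. Lean on these libraries where they do the work, as an engineer would, in place of code of your own. Each camera call takes 0.05 s, during which the arm holds its last target. There are 200 camera calls.

## Working session

There is one attempt and no reset: what is moved stays moved. The work goes in short steps, Python scripts to look and compute and a shell command to move; the robot and the scene stay as the last step left them, time stands still between calls to the robot, and variables do not carry over. Pictures are saved under pics/ and viewed, about 8 in all and at most 12, crops included, and the job is handed in when it is done.

```bash
ls; mkdir -p pics; python3 - <<'E'
from plant import r
import cv2,numpy as np
s=r.get_state();print(s)
for n in("top","side"):
    p,d=r.capture(n);cv2.imwrite(f"pics/{n}0.png",p[:,:,::-1]);np.save(f"pics/{n}0.npy",d)
    i=r.camera_info(n);print(n,np.round(i["mtx"],1).tolist(),np.round(i["pose"],3).tolist())
E
```

```text
pics
{'time_s': 0.0, 'joints': array([-4.65188736e+01,  2.05911079e+01,  6.33488111e-01, -1.80169755e-02,
       -7.01365896e+01, -1.65063026e+01]), 'qd': array([ 0.00652549, -0.04478522,  0.01174024,  0.03868918, -0.08200165,
       -0.00303683]), 'joint_torque': array([ 5.40680285e-04, -5.82723212e+01,  2.93059516e+01,  6.99753016e+00,
        6.66310181e-03, -1.09283790e-04]), 'tcp_pos': array([ 0.30592324, -0.60116305,  0.23663082]), 'eef_rot': array([ 1.79904861e+02, -1.05300322e-02, -1.53031303e+02]), 'contact_force': array([-0.28310152,  0.28896755, -0.59794308]), 'moment': array([-0.0525623 , -0.03934843, -0.03993274]), 'gripper_width': 0.08778313740349224}
top [[619.5, 0.0, 318.6], [0.0, 619.5, 238.2], [0.0, 0.0, 1.0]] [[0.014, -0.994, 0.107, 0.375], [-1.0, -0.014, -0.004, 0.058], [0.005, -0.107, -0.994, 1.66], [0.0, 0.0, 0.0, 1.0]]
side [[561.4, 0.0, 316.4], [0.0, 561.4, 246.7], [0.0, 0.0, 1.0]] [[1.0, -0.001, -0.029, 0.579], [0.026, -0.401, 0.916, -1.042], [-0.012, -0.916, -0.401, 0.517], [0.0, 0.0, 0.0, 1.0]]
```

View pics/top0.png

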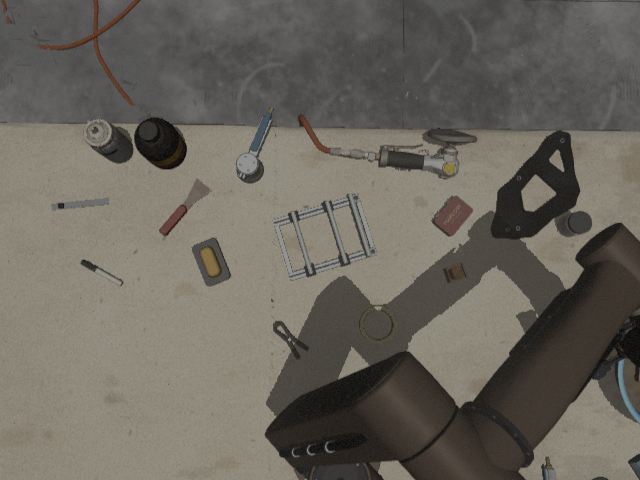

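View pics/side0.png

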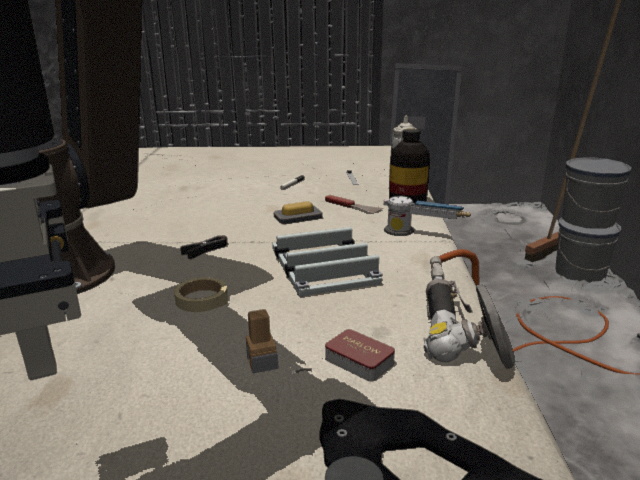

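The top view shows the rack centred near (325,238), its end rest at the right (-y) end near (365,225), the sliding rests at about (337,233) and (302,243), and the gauge at (455,272). In the side view the gauge is at (260,340), the tin at (360,352) and the rack at (325,262).

```bash
python3 - <<'E'
import cv2,numpy as np
t=cv2.imread("pics/top0.png");s=cv2.imread("pics/side0.png")
a=cv2.resize(t[185:290,260:390],None,fx=4,fy=4,interpolation=2)[:, :520]
b=cv2.resize(t[245:297,425:490],None,fx=4,fy=4,interpolation=2)
c=cv2.resize(s[300:380,235:300],None,fx=4,fy=4,interpolation=2)
o=np.zeros((560,790,3),np.uint8);o[:a.shape[0],:520]=a;o[:b.shape[0],525:525+b.shape[1]]=b;o[220:220+c.shape[0],525:525+c.shape[1]]=np.clip(c*1.5,0,255)
cv2.imwrite("pics/crop0.png",o)
E
```

```text
(no output)
```

View pics/crop0.png

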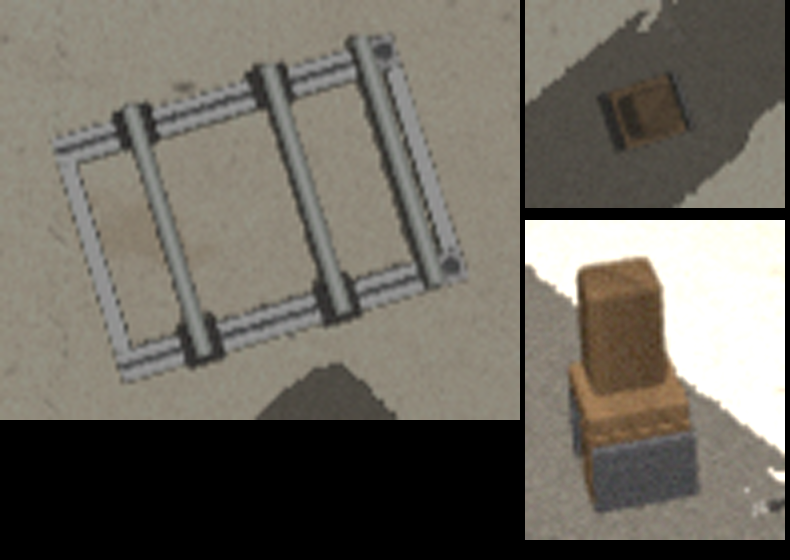

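The crop shows the end rest from (355,38) to (432,285), rest A (268,68)-(345,318) and rest B (133,108)-(205,358). The gauge has its dark steel plate towards -y, as needed. Next I locate everything by depth.

```bash
cat >h.py <<'E'
import numpy as np,cv2
def cloud(r,n,d):
    i=r.camera_info(n);K=i["mtx"];T=np.array(i["pose"])
    v,u=np.mgrid[:480,:640];P=np.stack([(u-K[0][2])/K[0][0]*d,(v-K[1][2])/K[1][1]*d,d,np.ones_like(d)],-1)@T.T
    P=P[...,:3].copy();P[d==0]=np.nan;return P
def box(Q):
    (c,s,a)=cv2.minAreaRect((Q[:,:2]*1000).astype(np.float32));return np.round(c,1),np.round(s,1),round(a,1)
def bars(P,lo=.045,hi=.066,X=(.33,.60),Y=(-.08,.16)):
    m=(P[...,2]>lo)&(P[...,2]<hi)&(P[...,0]>X[0])&(P[...,0]<X[1])&(P[...,1]>Y[0])&(P[...,1]<Y[1])
    n,L,st,_=cv2.connectedComponentsWithStats(m.astype(np.uint8))
    for k in range(1,n):
        if st[k,4]>40:
            Q=P[L==k];c=Q.mean(0);w=np.linalg.svd(Q[:,:2]-c[:2],full_matrices=False)[2][0]
            print("  bar",st[k,4],np.round(c*1000,1),"ang",round(np.degrees(np.arctan2(w[1],w[0])),1),"box",box(Q))
E
python3 - <<'E'
from plant import r
from h import *
for n in("top","side"):
    P=cloud(r,n,np.load(f"pics/{n}0.npy"));print(n)
    bars(P)
    K=r.camera_info(n)
    u,v=(455,272) if n=="top" else (260,340)
    W=P[v-45:v+40,u-30:u+30].reshape(-1,3)
    tab=W[(W[:,2]<.008)];print(" table z",np.nanmedian(tab[:,2]))
    for lo,hi in((.075,.1),(.03,.046),(.01,.03)):
        Q=W[(W[:,2]>lo)&(W[:,2]<hi)]
        if len(Q)>5:print(" gauge",lo,len(Q),np.round(Q.mean(0)*1000,1),box(Q))
E
```

```text
top
  bar 266 [528.3  94.1  55.9] ang -162.2 box (array([528.1,  93.9]), array([152.6,  12. ]), 17.8)
  bar 221 [ 5.416e+02 -3.000e-01  5.620e+01] ang -162.1 box (array([ 5.422e+02, -4.000e-01]), array([121.9,  12.2]), 17.5)
  bar 180 [552.2 -63.2  55.9] ang -162.5 box (array([551.9, -63.9]), array([102. ,  12.9]), 17.5)
 table z 1.6733924315115445e-06
 gauge 0.075 121 [ 461.6 -301.8   83. ] (array([ 461.8, -301.8]), array([29.6, 26.8]), 19.5)
 gauge 0.03 130 [ 487.2 -303.4   36.6] (array([ 514.3, -299.4]), array([145.6,  55.6]), 11.9)
 gauge 0.01 175 [ 532.3 -303.    21.5] (array([ 479.6, -312.5]), array([134. , 234.3]), 80.7)
side
  bar 415 [527.4  88.6  51.8] ang -161.9 box (array([528.7,  90.5]), array([146.8,  18.2]), 16.9)
  bar 384 [543.4  -5.9  52. ] ang -162.3 box (array([543.4,  -4. ]), array([116.4,  14.6]), 16.6)
  bar 301 [560.7 -66.8  52.3] ang -162.6 box (array([556.5, -67.2]), array([92.3, 12.9]), 18.7)
 table z -0.0005014083199457731
 gauge 0.075 248 [ 466.3 -307.7   81.9] (array([ 466.5, -304.4]), array([31. , 27.9]), 14.4)
 gauge 0.03 384 [ 468.8 -318.7   38.1] (array([ 468.7, -312.4]), array([39.7, 49.4]), 18.0)
 gauge 0.01 425 [ 472.6 -330.7   21.7] (array([ 469.3, -313.3]), array([40.5, 52.4]), 17.9)
```

```bash
python3 -m inch '[{"x":-0.9,"y":0.9,"yaw":0.8},{"x":-0.9,"y":0.9,"yaw":0.8},{"x":-1,"y":1,"yaw":0.75},{"x":-1,"y":1},{"x":-1,"y":1}]' 1; python3 -m inch '[{"x":-1,"y":1},{"x":-1,"y":1},{"x":-1,"y":0.9},{"x":-0.9,"y":0.8},{"x":0,"y":0}]'
python3 - <<'E'
from plant import r
from h import *
for n in("top",):
    p,d=r.capture(n);P=cloud(r,n,d);bars(P,X=(.33,.66))
s=r.get_state();print(s["tcp_pos"],s["eef_rot"],s["time_s"])
E
```

```text
bar 292 [583.2 -53.4  55.9] ang -162.5 box (array([582.3, -54.2]), array([164.8,  12.9]), 18.0)
  bar 302 [564.6   6.9  55.5] ang -162.2 box (array([565.1,   6.8]), array([169.7,  12.3]), 17.7)
  bar 299 [536.4  96.7  56. ] ang -162.2 box (array([536.8,  96.7]), array([170.7,  12. ]), 17.8)
[ 0.30601862 -0.60124616  0.23684918] [ 1.79927668e+02 -7.63536050e-03 -1.53027864e+02] 0.15validation failed for argument at $[0]...
validation failed for argument at $[0]...
```

```bash
python3 -m inch '[{"x":-0.9,"y":0.9,"z":0,"yaw":0.8},{"x":-0.9,"y":0.9,"z":0,"yaw":0.8},{"x":-1,"y":1,"z":0,"yaw":0.75},{"x":-1,"y":1,"z":0,"yaw":0},{"x":-1,"y":1,"z":0,"yaw":0}]' 1
```

```text
time_s: 0.57
tcp_pos: [0.3729, -0.446, 0.2326]
eef_rot: [179.7, -0.2, -163.4]
contact_force: [1.2, 0.4, -0.3]
gripper_width: 0.0881
```

```bash
python3 -m inch '[{"x":-1,"y":0.85,"z":0,"yaw":0},{"x":-1,"y":0.85,"z":0,"yaw":0},{"x":-1,"y":0.85,"z":0,"yaw":0},{"x":-1,"y":0.8,"z":0,"yaw":0},{"x":-0.4,"y":0.3,"z":0,"yaw":0}]';python3 -m inch '[{"x":0,"y":0,"z":0,"yaw":0},{"x":0,"y":0,"z":0,"yaw":0}]'
```

```text
time_s: 0.98
tcp_pos: [0.455, -0.3175, 0.2324]
eef_rot: [179.6, -0.2, -163.4]
contact_force: [-0.5, -0.8, -0.5]
gripper_width: 0.0876
time_s: 1.15
tcp_pos: [0.4567, -0.3145, 0.2323]
eef_rot: [179.6, -0.2, -163.1]
contact_force: [-1.1, -0.3, 0.2]
gripper_width: 0.0874
```

```bash
python3 -m inch '[{"x":-0.4,"y":0.36,"z":0.8,"yaw":-0.2},{"x":0,"y":0,"z":1,"yaw":0},{"x":0,"y":0,"z":1,"yaw":0},{"x":0,"y":0,"z":1,"yaw":0},{"x":0,"y":0,"z":0.6,"yaw":0}]' 1;python3 -m inch '[{"x":0,"y":0,"z":0,"yaw":0},{"x":0,"y":0,"z":0,"yaw":0}]'
```

```text
time_s: 1.57
tcp_pos: [0.4646, -0.3062, 0.1232]
eef_rot: [179.9, 0.2, -162.4]
contact_force: [0.3, 0.0, -0.1]
gripper_width: 0.0877
time_s: 1.73
tcp_pos: [0.4611, -0.3071, 0.1195]
eef_rot: [179.7, -0.1, -162.5]
contact_force: [0.4, -0.0, -0.1]
gripper_width: 0.0876
```

```bash
python3 -m inch '[{"x":-0.12,"y":0.12,"z":1,"yaw":0},{"x":0,"y":0,"z":1,"yaw":0},{"x":0,"y":0,"z":0.45,"yaw":0},{"x":0,"y":0,"z":0,"yaw":0}]' 1;python3 - <<'E'
from plant import r
from h import *
p,d=r.capture("side");cv2.imwrite("pics/s1.png",cv2.resize(p[270:390,160:320,::-1],None,fx=4,fy=4))
print(r.get_state()["tcp_pos"])
E
```

```text
time_s: 2.07
tcp_pos: [0.4655, -0.3069, 0.0617]
eef_rot: [-180.0, 0.2, -162.7]
contact_force: [-0.3, 0.6, 0.1]
gripper_width: 0.0873
[ 0.46590693 -0.30711464  0.06277564]
```

View pics/s1.png

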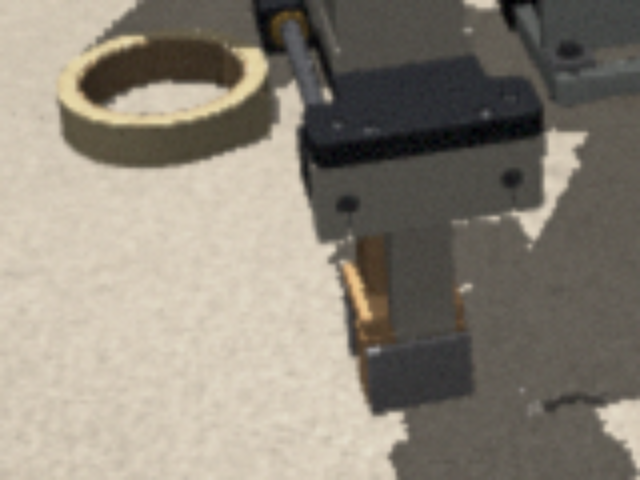

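The front finger (column 420 in the crop) stands centred over the gauge's plate (365-470), with the handle between the jaws. I close on it.

```bash
python3 -m inch '[{"x":0,"y":0,"z":0.1,"yaw":0},{"x":0,"y":0,"z":0,"yaw":0},{"x":0,"y":0,"z":0,"yaw":0},{"x":0,"y":0,"z":0,"yaw":0},{"x":0,"y":0,"z":0,"yaw":0}]' -1 50;python3 -m inch '[{"x":0,"y":0,"z":0,"yaw":0},{"x":0,"y":0,"z":0,"yaw":0},{"x":0,"y":0,"z":0,"yaw":0},{"x":0,"y":0,"z":0,"yaw":0}]'
```

```text
time_s: 2.53
tcp_pos: [0.4689, -0.3091, 0.066]
eef_rot: [-179.6, 0.7, -162.6]
contact_force: [-0.2, -1.0, 0.3]
gripper_width: 0.0596
time_s: 2.87
tcp_pos: [0.4695, -0.309, 0.0674]
eef_rot: [-179.6, 0.8, -162.6]
contact_force: [-1.1, 1.1, 2.0]
gripper_width: 0.0333
```

```bash
python3 -m inch '[{"x":0,"y":0,"z":0.1,"yaw":0},{"x":0,"y":0,"z":0.1,"yaw":0},{"x":0,"y":0,"z":0.1,"yaw":0},{"x":0,"y":0,"z":0.1,"yaw":0},{"x":0,"y":0,"z":0,"yaw":0}]' -1 50
```

```text
time_s: 3.28
tcp_pos: [0.4698, -0.3087, 0.0657]
eef_rot: [-179.5, 0.8, -162.4]
contact_force: [-0.1, 0.2, -3.0]
gripper_width: 0.0257
```

```bash
python3 -m inch '[{"x":0,"y":0,"z":-0.5,"yaw":0},{"x":0,"y":0,"z":-1,"yaw":0},{"x":0,"y":0,"z":-1,"yaw":0},{"x":0,"y":0,"z":-1,"yaw":0},{"x":-0.6,"y":0.9,"z":-1,"yaw":0}]';python3 -m inch '[{"x":-0.7,"y":1,"z":0,"yaw":0},{"x":-0.7,"y":1,"z":0,"yaw":0},{"x":-0.7,"y":1,"z":0,"yaw":0},{"x":-0.7,"y":1,"z":0,"yaw":0},{"x":-0.7,"y":1,"z":0,"yaw":0}]'
```

```text
time_s: 3.7
tcp_pos: [0.4693, -0.2821, 0.1729]
eef_rot: [179.9, -0.0, -162.7]
contact_force: [1.1, -0.1, -1.8]
gripper_width: 0.0258
time_s: 4.12
tcp_pos: [0.5179, -0.1338, 0.1768]
eef_rot: [-179.9, 0.3, -163.1]
contact_force: [0.5, 0.1, -2.9]
gripper_width: 0.0256
```

```bash
python3 -m inch '[{"x":-0.8,"y":1,"z":0.1,"yaw":-0.2},{"x":-0.8,"y":1,"z":0,"yaw":0},{"x":-0.8,"y":1,"z":0,"yaw":0},{"x":-0.7,"y":0.9,"z":0,"yaw":0},{"x":0,"y":0,"z":0,"yaw":0}]';python3 -m inch '[{"x":0,"y":0,"z":0,"yaw":0}]'
cat > m.py <<'E'
from plant import r
from h import *
import sys
s=r.get_state();t=s["tcp_pos"]*1000;a=np.radians(17.75);u=np.array([np.cos(a),np.sin(a)]);v=np.array([-np.sin(a),np.cos(a)])
print("t",round(s["time_s"],2),"tcp u,v",np.round([t[:2]@u,t[:2]@v],1),"z",round(t[2],1),s["eef_rot"].round(1),"F u,v,z",np.round([s["contact_force"][:2]@u,s["contact_force"][:2]@v,s["contact_force"][2]],1))
E
cat > look.py <<'E'
from m import *
for n in sys.argv[1:]:
    p,d=r.capture(n);P=cloud(r,n,d);k=int(s["time_s"]*100)
    cv2.imwrite(f"pics/{n}_{k}.png",p[:,:,::-1]);print(n,f"pics/{n}_{k}.png")
    # bar centre lines: points near bar tops, in rack (u,v)
    U=P[...,:2]*1000@np.c_[u,v];z=P[...,2]*1000
    m=(z>50)&(z<64)&(U[...,0]>440)&(U[...,0]<640)&(U[...,1]>-260)&(U[...,1]<-40)
    c,L,st,_=cv2.connectedComponentsWithStats(m.astype(np.uint8))
    for i in range(1,c):
        if st[i,4]>25:
            q=U[L==i];print("  bar n",st[i,4],"v",np.round(np.percentile(q[:,1],[3,50,97]),1),"u",np.round(np.percentile(q[:,0],[2,98]),0))
E
python3 look.py top side
```

```text
time_s: 4.53
tcp_pos: [0.5633, -0.0072, 0.1706]
eef_rot: [-180.0, 0.1, -162.1]
contact_force: [0.7, -0.5, -2.1]
gripper_width: 0.0258
time_s: 4.62
tcp_pos: [0.5631, -0.0058, 0.1695]
eef_rot: [-180.0, 0.0, -162.0]
contact_force: [0.2, -0.9, -3.3]
gripper_width: 0.0257
t 4.62 tcp u,v [ 534.5 -177.2] z 169.5 [-180.    0. -162.] F u,v,z [-0.  -0.9 -3.3]
top pics/top_461.png
  bar n 80 v [-234.8 -229.2 -223.6] u [456. 506.]
  bar n 86 v [-171.1 -165.7 -160.3] u [456. 506.]
  bar n 118 v [-76.8 -71.5 -66. ] u [457. 526.]
side pics/side_461.png
  bar n 54 v [-81.7 -76.1 -70.3] u [599. 627.]
  bar n 168 v [-82.5 -76.1 -68.1] u [460. 544.]
  bar n 369 v [-175.8 -170.7 -164.7] u [461. 625.]
  bar n 404 v [-238.2 -234.4 -228.7] u [462. 625.]
```

```bash
python3 - <<'E'
import cv2
p=cv2.imread("pics/side_461.png");cv2.imwrite("pics/c2.png",cv2.convertScaleAbs(cv2.resize(p[150:300,220:420],None,fx=4,fy=4,interpolation=2),alpha=1.5))
E
```

```text
(no output)
```

View pics/c2.png

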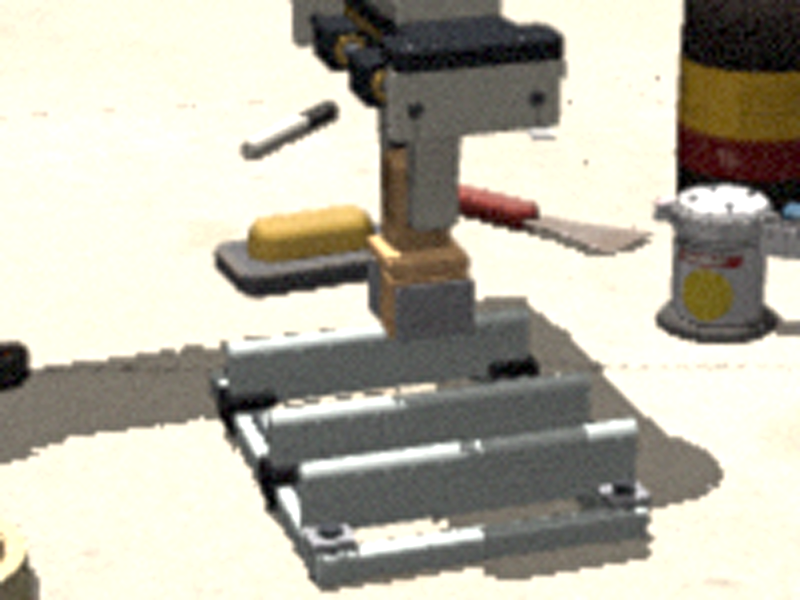

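```bash
cat > g.py <<'E'
from m import *
# side view of held gauge: positions relative to TCP along v, by height layer
p,d=r.capture("side");P=cloud(r,"side",d);U=P[...,:2]*1000@np.c_[u,v];z=P[...,2]*1000
b=t[2]-65.7
T=np.array([t[:2]@u,t[:2]@v]);du=U[...,0]-T[0];dv=U[...,1]-T[1]
h=cv2.cvtColor(p,cv2.COLOR_RGB2HSV)
for n,lo,hi in(("leg",4,28),("bridge",30,38),("handle",46,62)):
    m=(z>b+lo)&(z<b+hi)&(abs(du)<30)&(abs(dv)<48)
    f=m&(abs(du)<12);l=m&(du<-10)
    print(n,m.sum(),"front v",np.percentile(dv[f],[2,20,50]).round(1) if f.sum() else None,"left v",np.percentile(dv[l],[2,50,98]).round(1),"u",np.percentile(du[m],[2,98]).round(1))
for n,lo,hi in(("E",-229,0),("A",-166,0),("B",-71.5,0)):
    m=(z>30)&(z<48)&(abs(U[...,1]-lo)<20)&(U[...,0]>480)&(U[...,0]<600)
    if m.sum()>20:print(n,m.sum(),"front face v",np.percentile(U[m][:,1],[10,50,90]).round(1))
E
python3 g.py
```

```text
t 4.72 tcp u,v [ 534.  -178.2] z 169.6 [-180.     0.  -162.1] F u,v,z [-0.  -0.1 -2. ]
leg 323 front v [-38.1 -36.2 -34.4] left v [-37.3 -25.7  12.2] u [-22.6  17. ]
bridge 99 front v [-36.4 -27.3 -25.7] left v [-35.4 -24.2   9.1] u [-22.5  14.8]
handle 121 front v [-32.4 -29.5 -26.4] left v [-29.4 -11.2   7.9] u [-17.4  10.7]
E 484 front face v [-238.2 -235.9 -233.8]
A 446 front face v [-174.7 -172.4 -170. ]
B 400 front face v [-80.6 -77.8 -75.1]
```

```bash
python3 -m inch '[{"x":-0.2,"y":0.55,"z":0.5,"yaw":0},{"x":0,"y":0,"z":0.6,"yaw":0},{"x":0,"y":0,"z":0.4,"yaw":0},{"x":0,"y":0,"z":0,"yaw":0}]'; python3 g.py
```

```text
time_s: 5.1
tcp_pos: [0.5629, 0.0037, 0.1319]
eef_rot: [-180.0, 0.2, -162.4]
contact_force: [-0.4, -1.0, -2.7]
gripper_width: 0.0254
t 5.1 tcp u,v [ 537.2 -168.1] z 131.9 [-180.     0.2 -162.4] F u,v,z [-0.7 -0.8 -2.7]
leg 301 front v [-37.9 -36.3 -34.6] left v [-38.1 -26.3  13.6] u [-22.5  17.6]
bridge 98 front v [-35.6 -27.3 -25.8] left v [-37.  -25.7   5.5] u [-22.2  16.3]
handle 100 front v [-31.3 -29.  -26.7] left v [-27.7 -10.7   5. ] u [-17.1  10.7]
E 495 front face v [-238.3 -236.  -233.8]
A 445 front face v [-174.7 -172.3 -169.7]
B 205 front face v [-80.4 -77.7 -75.3]
```

```bash
python3 -m inch '[{"x":0,"y":0.16,"z":0,"yaw":0},{"x":0,"y":0,"z":0.2,"yaw":0},{"x":0,"y":0,"z":0.1,"yaw":0}]'; python3 m.py; python3 -m inch '[{"x":0,"y":0,"z":0.1,"yaw":0},{"x":0,"y":0,"z":0.1,"yaw":0}]'; python3 m.py
```

```text
time_s: 5.4
tcp_pos: [0.5628, 0.0063, 0.1268]
eef_rot: [-179.9, 0.3, -162.5]
contact_force: [-0.8, -0.4, -3.2]
gripper_width: 0.0256
t 5.4 tcp u,v [ 538.  -165.6] z 126.8 [-179.9    0.3 -162.5] F u,v,z [-0.8 -0.1 -3.2]
time_s: 5.57
tcp_pos: [0.5633, 0.0063, 0.1222]
eef_rot: [-179.9, 0.4, -162.5]
contact_force: [-0.6, -0.1, -2.6]
gripper_width: 0.0257
t 5.57 tcp u,v [ 538.4 -165.8] z 122.2 [-179.9    0.4 -162.5] F u,v,z [-0.6  0.1 -2.6]
```

```bash
python3 -m inch '[{"x":0,"y":0.05,"z":0.12,"yaw":0},{"x":0,"y":0,"z":0.12,"yaw":0}]'; python3 m.py; python3 -m inch '[{"x":0,"y":0,"z":0.1,"yaw":0},{"x":0,"y":0,"z":0.1,"yaw":0}]'; python3 m.py
```

```text
time_s: 5.73
tcp_pos: [0.5633, 0.0075, 0.1161]
eef_rot: [-179.9, 0.5, -162.5]
contact_force: [0.7, -0.1, -2.6]
gripper_width: 0.0262
t 5.73 tcp u,v [ 538.8 -164.6] z 116.1 [-179.9    0.5 -162.5] F u,v,z [ 0.7 -0.4 -2.6]
time_s: 5.9
tcp_pos: [0.5634, 0.0075, 0.1106]
eef_rot: [-179.9, 0.5, -162.5]
contact_force: [-0.2, -0.8, -2.8]
gripper_width: 0.0258
t 5.9 tcp u,v [ 538.8 -164.6] z 110.6 [-179.9    0.5 -162.5] F u,v,z [-0.4 -0.7 -2.8]
```

```bash
python3 -m inch '[{"x":0,"y":0,"z":0.12,"yaw":0},{"x":0,"y":0,"z":0.12,"yaw":0},{"x":0,"y":0,"z":0.12,"yaw":0},{"x":0,"y":0,"z":0.08,"yaw":0}]'; python3 m.py
```

```text
time_s: 6.23
tcp_pos: [0.5634, 0.0075, 0.0981]
eef_rot: [-179.9, 0.4, -162.5]
contact_force: [1.0, -0.7, -3.3]
gripper_width: 0.0257
t 6.23 tcp u,v [ 538.9 -164.6] z 98.1 [-179.9    0.4 -162.5] F u,v,z [ 0.8 -1.  -3.3]
```

```bash
python3 -m inch '[{"x":0,"y":-0.1,"z":0,"yaw":0},{"x":0,"y":-0.1,"z":0,"yaw":0},{"x":0,"y":-0.1,"z":0,"yaw":0}]'; python3 m.py;  python3 -m inch '[{"x":0,"y":-0.1,"z":0,"yaw":0},{"x":0,"y":-0.1,"z":0,"yaw":0}]'; python3 m.py
```

```text
time_s: 6.48
tcp_pos: [0.5648, 0.0025, 0.0973]
eef_rot: [179.9, 0.4, -162.5]
contact_force: [-5.6, 10.6, 1.8]
gripper_width: 0.026
t 6.48 tcp u,v [ 538.7 -169.8] z 97.3 [ 179.9    0.4 -162.5] F u,v,z [-2.1 11.8  1.8]
time_s: 6.65
tcp_pos: [0.5654, 0.0005, 0.0972]
eef_rot: [179.6, 0.4, -162.6]
contact_force: [-4.5, 11.5, -0.2]
gripper_width: 0.0258
t 6.65 tcp u,v [ 538.6 -171.9] z 97.2 [ 179.6    0.4 -162.6] F u,v,z [-0.8 12.3 -0.2]
```

```bash
for i in 1; do python3 -m inch '[{"x":0,"y":-0.1,"z":0,"yaw":0},{"x":0,"y":-0.1,"z":0,"yaw":0},{"x":0,"y":-0.1,"z":0,"yaw":0},{"x":0,"y":-0.1,"z":0,"yaw":0},{"x":0,"y":-0.1,"z":0,"yaw":0}]' >/dev/null; python3 m.py;  python3 -m inch '[{"x":0,"y":-0.1,"z":0,"yaw":0},{"x":0,"y":-0.1,"z":0,"yaw":0},{"x":0,"y":-0.1,"z":0,"yaw":0}]' > /dev/null; python3 m.py; done
```

```text
t 7.07 tcp u,v [ 538.6 -176.1] z 97.1 [ 178.9    0.5 -162.6] F u,v,z [-1.  10.9  0.6]
t 7.32 tcp u,v [ 538.5 -178.5] z 97.0 [ 178.5    0.6 -162.6] F u,v,z [-0.6 11.2  1.2]
```

```bash
python3 -m inch '[{"x":0,"y":-0.14,"z":0,"yaw":0},{"x":0,"y":-0.1,"z":0,"yaw":0}]' >/dev/null; python3 m.py;  python3 -m inch '[{"x":0,"y":-0.1,"z":0,"yaw":0},{"x":0,"y":-0.1,"z":0,"yaw":0}]' > /dev/null; python3 g.py
```

```text
t 7.48 tcp u,v [ 538.5 -181. ] z 97.0 [ 178.2    0.6 -162.6] F u,v,z [-1.2 10.5  1.3]
t 7.65 tcp u,v [ 538.5 -182.6] z 96.9 [ 177.9    0.6 -162.6] F u,v,z [-1.1 11.   1.4]
leg 215 front v [-47.2 -34.5 -32.9] left v [-47.1  -6.7  15.6] u [-28.8  28.9]
bridge 102 front v [-28.3 -25.8 -24.4] left v [-26.9 -20.9  14.8] u [-21.9  17.1]
handle 95 front v [-32.1 -28.7 -27. ] left v [-24.8 -10.8   9.9] u [-17.  10.]
E 498 front face v [-238.1 -235.9 -233.8]
A 134 front face v [-185.7 -184.2 -182.5]
B 254 front face v [-80.7 -78.  -75.1]
```

```bash
python3 -m inch '[{"x":0,"y":0.06,"z":0,"yaw":0},{"x":0,"y":0,"z":0,"yaw":0},{"x":0,"y":0,"z":0,"yaw":0}]' >/dev/null; python3 m.py
```

```text
t 7.95 tcp u,v [ 538.9 -180.8] z 97.4 [ 177.8    0.7 -162.6] F u,v,z [-0.5  0.2 -1.6]
```

```bash
python3 -m inch '[{"x":0,"y":0.06,"z":0,"yaw":0},{"x":0,"y":0.05,"z":0,"yaw":0},{"x":0,"y":0.05,"z":0,"yaw":0},{"x":0,"y":0.05,"z":0,"yaw":0},{"x":0,"y":0.05,"z":0,"yaw":0}]' >/dev/null; python3 m.py;python3 -m inch '[{"x":0,"y":0.05,"z":0,"yaw":0},{"x":0,"y":0.05,"z":0,"yaw":0},{"x":0,"y":0.05,"z":0,"yaw":0},{"x":0,"y":0.05,"z":0,"yaw":0},{"x":0,"y":0.05,"z":0,"yaw":0}]' >/dev/null; python3 m.py
```

```text
t 8.37 tcp u,v [ 538.8 -179.6] z 97.4 [ 178.2    0.7 -162.5] F u,v,z [ 0.3 -5.7 -5.5]
t 8.78 tcp u,v [ 538.9 -179.1] z 97.4 [ 178.7    0.6 -162.5] F u,v,z [ 0.9 -5.8 -4.6]
```

```bash
for i in 1; do python3 -m inch '[{"x":0,"y":0.06,"z":0,"yaw":0},{"x":0,"y":0.06,"z":0,"yaw":0},{"x":0,"y":0.06,"z":0,"yaw":0},{"x":0,"y":0.06,"z":0,"yaw":0},{"x":0,"y":0.06,"z":0,"yaw":0}]' >/dev/null; python3 -m inch '[{"x":0,"y":0.06,"z":0,"yaw":0},{"x":0,"y":0.06,"z":0,"yaw":0},{"x":0,"y":0.06,"z":0,"yaw":0},{"x":0,"y":0.06,"z":0,"yaw":0},{"x":0,"y":0.06,"z":0,"yaw":0}]' >/dev/null; python3 m.py; python3 -m inch '[{"x":0,"y":0.06,"z":0,"yaw":0},{"x":0,"y":0.06,"z":0,"yaw":0},{"x":0,"y":0.06,"z":0,"yaw":0},{"x":0,"y":0.06,"z":0,"yaw":0},{"x":0,"y":0.06,"z":0,"yaw":0}]' >/dev/null; python3 m.py; done
```

```text
t 9.62 tcp u,v [ 539.  -177.9] z 97.3 [ 179.7    0.5 -162.4] F u,v,z [ 0.9 -6.8 -5.8]
t 10.03 tcp u,v [ 539.  -177.3] z 97.2 [-179.7    0.5 -162.3] F u,v,z [ 1.3 -8.2 -5.2]
```

```bash
python3 -m inch '[{"x":0,"y":-0.12,"z":0,"yaw":0},{"x":0,"y":-0.1,"z":0,"yaw":0},{"x":0,"y":-0.2,"z":0,"yaw":0}]' >/dev/null; python3 m.py; python3 -m inch '[{"x":0,"y":-0.1,"z":0,"yaw":0},{"x":0,"y":-0.1,"z":0,"yaw":0}]' >/dev/null; python3 g.py
```

```text
t 10.28 tcp u,v [ 539. -186.] z 97.1 [-179.9    0.5 -162.4] F u,v,z [-1.6 11.7  1.6]
t 10.45 tcp u,v [ 538.9 -188.2] z 97.0 [ 179.8    0.5 -162.4] F u,v,z [-0.8 12.   1.2]
leg 362 front v [-47.9 -47.2 -45.5] left v [-48.  -33.5   9.4] u [-29.2  28.8]
bridge 96 front v [-34.5 -27.5 -25.8] left v [-34.9 -22.4  10.3] u [-22.4  17.2]
handle 107 front v [-31.2 -29.  -27.3] left v [-27.5 -11.4   9. ] u [-17.2   9.7]
E 485 front face v [-238.3 -236.  -234. ]
B 250 front face v [-80.7 -77.8 -75.1]
```

```bash
for k in 1; do python3 -m inch '[{"x":0,"y":-0.1,"z":0,"yaw":0}]' >/dev/null; python3 m.py; python3 -m inch '[{"x":0,"y":-0.1,"z":0,"yaw":0}]' >/dev/null; python3 m.py; python3 -m inch '[{"x":0,"y":-0.1,"z":0,"yaw":0}]' >/dev/null; python3 m.py; done
```

```text
t 10.58 tcp u,v [ 538.9 -189.2] z 97.0 [ 179.6    0.5 -162.4] F u,v,z [-2.  10.8  0.4]
t 10.67 tcp u,v [ 538.9 -190. ] z 97.0 [ 179.5    0.6 -162.5] F u,v,z [-1.8 14.5  3.3]
t 10.75 tcp u,v [ 538.9 -190.2] z 96.9 [ 179.3    0.6 -162.5] F u,v,z [-2.1 16.5  3.8]
```

```bash
python3 -m inch '[{"x":0,"y":-0.09,"z":0,"yaw":0},{"x":0,"y":-0.09,"z":0,"yaw":0}]' >/dev/null; python3 m.py; python3 -m inch '[{"x":0,"y":-0.09,"z":0,"yaw":0},{"x":0,"y":-0.09,"z":0,"yaw":0}]' >/dev/null; python3 g.py
```

```text
t 10.92 tcp u,v [ 538.9 -190.4] z 96.9 [ 178.9    0.6 -162.5] F u,v,z [-1.2 12.6  1.9]
t 11.08 tcp u,v [ 538.8 -190.7] z 96.8 [ 178.6    0.7 -162.5] F u,v,z [-1.4 13.3  1.8]
leg 482 front v [-47.3 -45.8 -44.3] left v [-47.2 -42.    3.5] u [-29.   29.2]
bridge 97 front v [-27.7 -26.5 -25. ] left v [-27.  -21.3   8.3] u [-21.7  15.7]
handle 101 front v [-31.6 -29.5 -27.2] left v [-27.4 -10.    5.6] u [-16.9  10.6]
E 490 front face v [-238.2 -236.  -234. ]
B 258 front face v [-80.6 -77.8 -75.3]
```

```bash
python3 -m inch '[{"x":0,"y":-0.1,"z":0,"yaw":0}]' >/dev/null; python3 m.py; python3 -m inch '[{"x":0,"y":-0.1,"z":0,"yaw":0}]' >/dev/null; python3 m.py;python3 -m inch '[{"x":0,"y":-0.1,"z":0,"yaw":0}]' >/dev/null; python3 look.py top
```

```text
t 11.22 tcp u,v [ 538.8 -190.9] z 96.8 [ 178.4    0.7 -162.5] F u,v,z [-1.4 14.2  2.3]
t 11.3 tcp u,v [ 538.8 -191. ] z 96.8 [ 178.2    0.7 -162.5] F u,v,z [-1.8 14.1  3.2]
t 11.38 tcp u,v [ 538.8 -191.2] z 96.7 [ 178.     0.7 -162.6] F u,v,z [-1.3 14.5  1.9]
top pics/top_1138.png
  bar n 84 v [-234.7 -229.  -223.5] u [456. 503.]
  bar n 92 v [-193.  -187.7 -182. ] u [457. 510.]
  bar n 98 v [-76.8 -72.4 -66.5] u [457. 526.]
```

```bash
python3 -m inch '[{"x":0,"y":-0.11,"z":0,"yaw":0}]' >/dev/null; python3 m.py; python3 -m inch '[{"x":0,"y":-0.11,"z":0,"yaw":0},{"x":0,"y":-0.11,"z":0,"yaw":0}]' >/dev/null; python3 m.py
```

```text
t 11.52 tcp u,v [ 538.8 -191.4] z 96.6 [ 177.8    0.7 -162.6] F u,v,z [-1.1 16.3  3.5]
t 11.68 tcp u,v [ 538.8 -191.7] z 96.6 [ 177.3    0.8 -162.6] F u,v,z [-0.9 15.   4.4]
```

```bash
python3 -m inch '[{"x":0,"y":0.06,"z":0,"yaw":0},{"x":0,"y":0,"z":0,"yaw":0}]' >/dev/null; python3 m.py; python3 -m inch '[{"x":0,"y":0.02,"z":0,"yaw":0}]'>/dev/null; python3 m.py
```

```text
t 11.85 tcp u,v [ 538.9 -189.4] z 96.9 [ 177.3    0.8 -162.5] F u,v,z [-0.2 -2.1 -3. ]
t 11.93 tcp u,v [ 538.9 -189.2] z 96.9 [ 177.3    0.8 -162.5] F u,v,z [ 0.4 -2.8 -3.6]
```

```bash
python3 -m inch '[{"x":0,"y":-0.03,"z":-0.1,"yaw":0},{"x":0,"y":0,"z":-0.3,"yaw":0}]' >/dev/null; python3 m.py; python3 -m inch '[{"x":0,"y":0,"z":-0.4,"yaw":0},{"x":0,"y":0,"z":-0.5,"yaw":0}]'>/dev/null; python3 m.py; python3 -m inch '[{"x":0,"y":0,"z":-0.8,"yaw":0},{"x":0,"y":0,"z":-1,"yaw":0},{"x":0,"y":0,"z":-0.5,"yaw":0},{"x":0,"y":0,"z":0,"yaw":0}]'>/dev/null; python3 look.py top
```

```text
t 12.1 tcp u,v [ 537.7 -190.8] z 105.8 [ 177.3    0.6 -162.6] F u,v,z [-0.2  0.6 -2.9]
t 12.27 tcp u,v [ 536.5 -192.2] z 128.8 [ 177.3    0.5 -162.6] F u,v,z [-0.8 -0.1 -3.7]
t 12.6 tcp u,v [ 536.8 -196.2] z 194.7 [ 177.3    0.7 -162.6] F u,v,z [ 0.4 -0.1 -2.2]
top pics/top_1260.png
  bar n 93 v [-235.  -229.5 -223.6] u [457. 511.]
  bar n 106 v [-76.9 -71.5 -66.2] u [458. 540.]
  bar n 89 v [-193.1 -186.9 -181.6] u [457. 509.]
```

```bash
python3 -m inch '[{"x":-0.08,"y":1,"z":0.2,"yaw":0.05},{"x":0,"y":1,"z":0.2,"yaw":0},{"x":0,"y":1,"z":0.2,"yaw":0},{"x":0,"y":1,"z":0.2,"yaw":0},{"x":0,"y":0.5,"z":0.2,"yaw":0}]' >/dev/null; python3 -m inch '[{"x":0,"y":0,"z":0.2,"yaw":0},{"x":0,"y":0,"z":0,"yaw":0}]' >/dev/null; python3 m.py
```

```text
t 13.23 tcp u,v [537.3 -78.7] z 164.5 [ 177.3    0.5 -163.1] F u,v,z [-1.4 -0.  -2.9]
```

```bash
python3 -m inch '[{"x":0,"y":0.14,"z":0.3,"yaw":-0.2},{"x":0,"y":0,"z":0.5,"yaw":0},{"x":0,"y":0,"z":0.5,"yaw":0},{"x":0,"y":0,"z":0,"yaw":0}]' >/dev/null; python3 look.py top
```

```text
t 13.57 tcp u,v [537.1 -75. ] z 129.4 [ 177.3    0.5 -162.3] F u,v,z [-1.6  0.1 -2.5]
top pics/top_1356.png
  bar n 272 v [-234.7 -229.  -223.7] u [459. 622.]
  bar n 62 v [-193.2 -189.  -182.2] u [573. 624.]
  bar n 95 v [-192.8 -187.9 -182.1] u [456. 520.]
  bar n 92 v [-77.1 -71.4 -65.9] u [456. 508.]
```

```bash
python3 -m inch '[{"x":0,"y":0.06,"z":0.1,"yaw":0},{"x":0,"y":0,"z":0.1,"yaw":0},{"x":0,"y":0,"z":0.1,"yaw":0}]' >/dev/null; python3 m.py;python3 -m inch '[{"x":0,"y":0,"z":0.12,"yaw":0},{"x":0,"y":0,"z":0.12,"yaw":0}]' >/dev/null; python3 m.py
```

```text
t 13.87 tcp u,v [538.6 -74.5] z 123.8 [ 177.3    0.6 -162.3] F u,v,z [ 0.1 -0.  -1.9]
t 14.03 tcp u,v [539.3 -74.4] z 118.2 [ 177.3    0.7 -162.3] F u,v,z [-0.4  0.6 -1.9]
```

```bash
python3 -m inch '[{"x":0,"y":0.07,"z":0.1,"yaw":0},{"x":0,"y":0,"z":0.1,"yaw":0}]' >/dev/null; python3 m.py;python3 -m inch '[{"x":0,"y":0,"z":0.12,"yaw":0},{"x":0,"y":0,"z":0.12,"yaw":0},{"x":0,"y":0,"z":0.12,"yaw":0}]' >/dev/null; python3 m.py
```

```text
t 14.2 tcp u,v [539.6 -73. ] z 113.3 [ 177.4    0.8 -162.3] F u,v,z [ 0.1 -2.5 -1.4]
t 14.45 tcp u,v [540. -73.] z 104.0 [ 177.4    0.8 -162.3] F u,v,z [ 0.1 -2.8 -2.1]
```

```bash
python3 -m inch '[{"x":0,"y":0,"z":0.12,"yaw":0},{"x":0,"y":0.06,"z":0.1,"yaw":0},{"x":0,"y":0.06,"z":0,"yaw":0},{"x":0,"y":0.06,"z":0,"yaw":0},{"x":0,"y":0.07,"z":0,"yaw":0}]' >/dev/null; python3 m.py;for i in 1; do python3 -m inch '[{"x":0,"y":0.07,"z":0,"yaw":0},{"x":0,"y":0.07,"z":0,"yaw":0},{"x":0,"y":0.07,"z":0,"yaw":0},{"x":0,"y":0.07,"z":0,"yaw":0},{"x":0,"y":0.07,"z":0,"yaw":0}]' >/dev/null;python3 -m inch '[{"x":0,"y":0.07,"z":0,"yaw":0},{"x":0,"y":0.07,"z":0,"yaw":0},{"x":0,"y":0.07,"z":0,"yaw":0},{"x":0,"y":0.07,"z":0,"yaw":0},{"x":0,"y":0.07,"z":0,"yaw":0}]' >/dev/null; python3 m.py; done
```

```text
t 14.87 tcp u,v [540.3 -71.6] z 98.0 [ 177.9    0.7 -162.1] F u,v,z [  0.6 -11.1  -2.5]
t 15.7 tcp u,v [540.4 -69.1] z 97.9 [ 179.2    0.5 -162. ] F u,v,z [  1.8 -10.3  -1.8]
```

```bash
python3 -m inch '[{"x":0,"y":0.07,"z":0,"yaw":0},{"x":0,"y":0.07,"z":0,"yaw":0},{"x":0,"y":0.07,"z":0,"yaw":0},{"x":0,"y":0.07,"z":0,"yaw":0},{"x":0,"y":0.07,"z":0,"yaw":0}]' >/dev/null;python3 -m inch '[{"x":0,"y":0.07,"z":0,"yaw":0},{"x":0,"y":0.07,"z":0,"yaw":0},{"x":0,"y":0.07,"z":0,"yaw":0},{"x":0,"y":0.07,"z":0,"yaw":0},{"x":0,"y":0.07,"z":0,"yaw":0}]' >/dev/null; python3 look.py top
```

```text
t 16.53 tcp u,v [540.6 -66.2] z 97.7 [-179.6    0.3 -161.9] F u,v,z [  1.5 -10.2  -1.6]
top pics/top_1653.png
  bar n 278 v [-234.9 -229.  -223.4] u [459. 622.]
  bar n 277 v [-192.9 -187.  -181.7] u [458. 621.]
  bar n 88 v [-73.8 -68.1 -62.8] u [456. 507.]
```

```bash
python3 -m inch '[{"x":0,"y":-0.12,"z":0,"yaw":0},{"x":0,"y":-0.12,"z":0,"yaw":0},{"x":0,"y":-0.16,"z":0,"yaw":0},{"x":0,"y":-0.2,"z":0,"yaw":0},{"x":0,"y":-0.22,"z":0,"yaw":0}]' >/dev/null; python3 m.py; python3 -m inch '[{"x":0,"y":-0.25,"z":0,"yaw":0},{"x":0,"y":-0.25,"z":0,"yaw":0},{"x":0,"y":-0.25,"z":0,"yaw":0}]' >/dev/null; python3 m.py
```

```text
t 17.0 tcp u,v [541.  -79.5] z 96.8 [ 179.7    0.4 -162.1] F u,v,z [-3.1 11.6  3.5]
t 17.25 tcp u,v [541.2 -91.8] z 96.4 [ 179.2    0.6 -162.1] F u,v,z [-3.7 10.3  3.1]
```

```bash
python3 -m inch '[{"x":0,"y":-0.3,"z":-0.04,"yaw":0},{"x":0,"y":-0.3,"z":-0.04,"yaw":0},{"x":0,"y":-0.3,"z":-0.03,"yaw":0}]' >/dev/null; python3 m.py; python3 -m inch '[{"x":0,"y":-0.25,"z":-0.03,"yaw":0},{"x":0,"y":-0.2,"z":-0.02,"yaw":0},{"x":0,"y":-0.15,"z":0,"yaw":0}]' >/dev/null; python3 look.py top
```

```text
t 17.5 tcp u,v [ 541.  -107.3] z 96.4 [ 178.5    0.6 -162.3] F u,v,z [-1.  11.3  0.5]
t 17.75 tcp u,v [ 541.1 -116.2] z 96.1 [ 177.9    0.7 -162.3] F u,v,z [-1.5 11.   3.1]
top pics/top_1775.png
  bar n 59 v [-235.2 -231.9 -226.7] u [555. 624.]
  bar n 112 v [-234.9 -230.5 -223.5] u [457. 544.]
  bar n 97 v [-193.1 -187.2 -181.6] u [457. 513.]
  bar n 94 v [-118.1 -112.5 -107.3] u [456. 512.]
```

```bash
python3 -m inch '[{"x":0,"y":0.08,"z":-0.06,"yaw":0},{"x":0,"y":0.07,"z":-0.05,"yaw":0},{"x":0,"y":0.07,"z":0,"yaw":0},{"x":0,"y":0.07,"z":0,"yaw":0},{"x":0,"y":0.07,"z":0,"yaw":0}]' >/dev/null; for i in 1; do python3 -m inch '[{"x":0,"y":0.07,"z":0,"yaw":0},{"x":0,"y":0.07,"z":0,"yaw":0},{"x":0,"y":0.07,"z":0,"yaw":0},{"x":0,"y":0.07,"z":0,"yaw":0},{"x":0,"y":0.07,"z":0,"yaw":0}]' >/dev/null;python3 m.py; python3 -m inch '[{"x":0,"y":0.07,"z":0,"yaw":0},{"x":0,"y":0.07,"z":0,"yaw":0},{"x":0,"y":0.07,"z":0,"yaw":0},{"x":0,"y":0.07,"z":0,"yaw":0},{"x":0,"y":0.07,"z":0,"yaw":0}]' >/dev/null; python3 -m inch '[{"x":0,"y":0.07,"z":0,"yaw":0},{"x":0,"y":0.07,"z":0,"yaw":0},{"x":0,"y":0.07,"z":0,"yaw":0},{"x":0,"y":0.07,"z":0,"yaw":0},{"x":0,"y":0.07,"z":0,"yaw":0}]' >/dev/null; python3 m.py; python3 -m inch '[{"x":0,"y":0.07,"z":0,"yaw":0},{"x":0,"y":0.07,"z":0,"yaw":0},{"x":0,"y":0.07,"z":0,"yaw":0},{"x":0,"y":0.07,"z":0,"yaw":0},{"x":0,"y":0.07,"z":0,"yaw":0}]' >/dev/null;python3 m.py; done
```

```text
t 18.63 tcp u,v [ 540.8 -111. ] z 98.1 [ 179.     0.4 -162.1] F u,v,z [  1.5 -11.   -4.5]
t 19.47 tcp u,v [ 541.  -109.6] z 98.0 [-179.6    0.2 -162. ] F u,v,z [  1.1 -11.2  -4.5]
t 19.88 tcp u,v [ 541.1 -108.7] z 97.9 [-1.790e+02  1.000e-01 -1.619e+02] F u,v,z [  2.9 -11.1  -4.5]
```

```bash
python3 -m inch '[{"x":0,"y":-0.14,"z":0,"yaw":0},{"x":0,"y":-0.16,"z":-0.02,"yaw":0},{"x":0,"y":-0.22,"z":-0.03,"yaw":0},{"x":0,"y":-0.25,"z":-0.03,"yaw":0},{"x":0,"y":-0.25,"z":-0.03,"yaw":0}]' >/dev/null; python3 m.py; python3 -m inch '[{"x":0,"y":-0.25,"z":-0.02,"yaw":0},{"x":0,"y":-0.15,"z":-0.02,"yaw":0}]' >/dev/null; python3 look.py top
```

```text
t 20.3 tcp u,v [ 541.  -126.9] z 97.8 [-179.7    0.2 -162.2] F u,v,z [-0.2 11.  -4.7]
t 20.47 tcp u,v [ 541.  -133.1] z 97.7 [ 179.9    0.2 -162.2] F u,v,z [-0.6 10.6 -1.3]
top pics/top_2046.png
  bar n 83 v [-234.6 -228.8 -223.8] u [456. 504.]
  bar n 94 v [-192.9 -187.1 -181.8] u [456. 508.]
  bar n 95 v [-136.3 -130.7 -125.4] u [456. 511.]
```

```bash
python3 -m inch '[{"x":0,"y":-0.22,"z":-0.02,"yaw":0},{"x":0,"y":-0.18,"z":-0.02,"yaw":0},{"x":0,"y":-0.1,"z":0,"yaw":0}]' >/dev/null; python3 m.py; python3 -m inch '[{"x":0,"y":-0.1,"z":0,"yaw":0},{"x":0,"y":-0.1,"z":0,"yaw":0}]' >/dev/null; python3 m.py
```

```text
t 20.77 tcp u,v [ 541.1 -139.8] z 97.5 [ 179.4    0.3 -162.3] F u,v,z [-2.1 10.9  3. ]
t 20.93 tcp u,v [ 541.1 -140.9] z 97.3 [ 179.     0.3 -162.3] F u,v,z [-2.3 11.5  3.5]
```

```bash
python3 -m inch '[{"x":0,"y":-0.1,"z":0,"yaw":0}]' >/dev/null; python3 m.py; python3 -m inch '[{"x":0,"y":-0.1,"z":0,"yaw":0}]' >/dev/null; python3 m.py
```

```text
t 21.02 tcp u,v [ 541.1 -141.4] z 97.4 [ 178.8    0.4 -162.3] F u,v,z [-2.6 11.4  2.3]
t 21.1 tcp u,v [ 541.  -141.8] z 97.3 [ 178.7    0.4 -162.3] F u,v,z [-1.5 10.6  3. ]
```

```bash
python3 -m inch '[{"x":0,"y":-0.18,"z":0,"yaw":0}]' >/dev/null; python3 m.py; python3 -m inch '[{"x":0,"y":-0.12,"z":0,"yaw":0}]' >/dev/null; python3 m.py;python3 -m inch '[{"x":0,"y":-0.1,"z":0,"yaw":0}]' >/dev/null; python3 look.py top
```

```text
t 21.18 tcp u,v [ 541.  -144.1] z 97.2 [ 178.5    0.4 -162.3] F u,v,z [-2.3 11.5  2.9]
t 21.27 tcp u,v [ 541.  -145.1] z 97.2 [ 178.3    0.4 -162.3] F u,v,z [-2.3 10.7  2.6]
t 21.35 tcp u,v [ 541.  -145.6] z 97.1 [ 178.1    0.4 -162.3] F u,v,z [-2.  11.6  2.5]
top pics/top_2135.png
  bar n 89 v [-234.7 -229.2 -223.4] u [457. 512.]
  bar n 87 v [-192.9 -187.1 -181.6] u [457. 505.]
  bar n 98 v [-147.7 -141.8 -136.3] u [456. 513.]
```

```bash
python3 -m inch '[{"x":0,"y":-0.12,"z":0,"yaw":0}]' >/dev/null; python3 m.py; python3 -m inch '[{"x":0,"y":-0.12,"z":-0.02,"yaw":0}]' >/dev/null; python3 m.py;python3 -m inch '[{"x":0,"y":-0.11,"z":0,"yaw":0}]' >/dev/null; python3 m.py
```

```text
t 21.48 tcp u,v [ 541.  -146.6] z 97.1 [ 178.     0.5 -162.3] F u,v,z [-1.8 10.8  1.9]
t 21.57 tcp u,v [ 540.9 -147.4] z 97.2 [ 177.8    0.5 -162.4] F u,v,z [ 0.2 10.7 -4.5]
t 21.65 tcp u,v [ 541. -148.] z 96.9 [ 177.6    0.5 -162.4] F u,v,z [-2.1 10.3  2.8]
```

```bash
python3 -m inch '[{"x":0,"y":-0.11,"z":0,"yaw":0}]' >/dev/null; python3 m.py; python3 -m inch '[{"x":0,"y":-0.11,"z":0,"yaw":0}]' >/dev/null; python3 m.py;python3 -m inch '[{"x":0,"y":-0.11,"z":0,"yaw":0}]' >/dev/null; python3 look.py top
```

```text
t 21.73 tcp u,v [ 541.  -148.7] z 96.9 [ 177.4    0.5 -162.4] F u,v,z [-1.9 11.5  3.7]
t 21.82 tcp u,v [ 541.  -149.3] z 96.8 [ 177.2    0.6 -162.4] F u,v,z [-2.  11.8  3.7]
t 21.9 tcp u,v [ 541.  -149.8] z 96.8 [ 177.1    0.6 -162.4] F u,v,z [-2.1 14.2  4.3]
top pics/top_2190.png
  bar n 94 v [-234.9 -229.5 -223.4] u [457. 512.]
  bar n 81 v [-192.9 -187.  -181.6] u [458. 505.]
  bar n 87 v [-150.9 -145.4 -139.7] u [457. 512.]
```

```bash
python3 -m inch '[{"x":0,"y":-0.11,"z":0,"yaw":0}]' >/dev/null; python3 m.py; python3 -m inch '[{"x":0,"y":-0.1,"z":0,"yaw":0},{"x":0,"y":-0.1,"z":0,"yaw":0}]' >/dev/null; python3 m.py;python3 -m inch '[{"x":0,"y":-0.1,"z":0,"yaw":0},{"x":0,"y":-0.1,"z":0,"yaw":0}]' >/dev/null; python3 m.py
```

```text
t 22.03 tcp u,v [ 541. -150.] z 96.7 [ 176.8    0.6 -162.4] F u,v,z [-2.  14.4  4.4]
t 22.2 tcp u,v [ 540.9 -150.3] z 96.6 [ 176.4    0.6 -162.4] F u,v,z [-3.  10.8  2.2]
t 22.37 tcp u,v [ 540.9 -150.5] z 96.5 [ 176.1    0.7 -162.4] F u,v,z [-2.1 11.8  3.9]
```

```bash
python3 -m inch '[{"x":0,"y":-0.12,"z":0,"yaw":0}]' >/dev/null; python3 m.py; python3 -m inch '[{"x":0,"y":-0.125,"z":0,"yaw":0}]' >/dev/null; python3 m.py;python3 -m inch '[{"x":0,"y":-0.125,"z":0,"yaw":0}]' >/dev/null; python3 m.py;python3 -m inch '[{"x":0,"y":-0.125,"z":0,"yaw":0}]' >/dev/null; python3 look.py top
```

```text
t 22.45 tcp u,v [ 540.9 -150.9] z 96.5 [ 175.8    0.7 -162.4] F u,v,z [-3.  16.5  4.4]
t 22.53 tcp u,v [ 540.9 -151. ] z 96.4 [ 175.6    0.7 -162.4] F u,v,z [-1.5 16.7  4.9]
t 22.62 tcp u,v [ 540.9 -151.2] z 96.4 [ 175.4    0.8 -162.4] F u,v,z [-2.9 15.2  4.8]
t 22.7 tcp u,v [ 540.9 -151.4] z 96.3 [ 175.1    0.8 -162.4] F u,v,z [-2.2 15.   4.7]
top pics/top_2270.png
  bar n 95 v [-234.6 -229.1 -223.8] u [456. 511.]
  bar n 82 v [-192.8 -187.4 -182.1] u [456. 505.]
  bar n 82 v [-151.  -146.1 -140.3] u [456. 509.]
```

```bash
python3 -m inch '[{"x":0,"y":0.03,"z":0,"yaw":0},{"x":0,"y":0,"z":0,"yaw":0}]' >/dev/null; python3 m.py
```

```text
t 22.92 tcp u,v [ 541.  -149.6] z 96.4 [ 175.     0.8 -162.3] F u,v,z [-0.4 -4.8 -3.1]
```

```bash
python3 -m inch '[{"x":0,"y":-0.015,"z":-0.05,"yaw":0}]' >/dev/null; python3 m.py; python3 -m inch '[{"x":0,"y":0,"z":-0.15,"yaw":0},{"x":0,"y":0,"z":-0.2,"yaw":0}]' >/dev/null; python3 m.py
```

```text
t 23.0 tcp u,v [ 540.8 -150.1] z 97.4 [ 175.     0.8 -162.3] F u,v,z [-1.  -0.1 -2.6]
t 23.17 tcp u,v [ 540.1 -150.8] z 105.6 [ 175.     0.7 -162.4] F u,v,z [ 0.4  0.8 -1.8]
```

```bash
python3 -m inch '[{"x":0,"y":0,"z":-0.3,"yaw":0},{"x":0,"y":0,"z":-0.4,"yaw":0},{"x":0,"y":0,"z":-0.6,"yaw":0}]' >/dev/null; python3 m.py; python3 -m inch '[{"x":0,"y":0,"z":-1,"yaw":0},{"x":0,"y":0,"z":-1,"yaw":0},{"x":0,"y":0,"z":0,"yaw":0}]' >/dev/null; python3 look.py top
```

```text
t 23.42 tcp u,v [ 538.4 -153.7] z 138.6 [ 175.     0.4 -162.4] F u,v,z [-0.2 -0.4 -2.5]
t 23.67 tcp u,v [ 539.  -159.2] z 195.8 [ 175.     0.7 -162.4] F u,v,z [ 2.1  0.3 -1.8]
top pics/top_2366.png
  bar n 93 v [-235.  -228.6 -223.6] u [456. 512.]
  bar n 106 v [-193.2 -187.4 -181.7] u [456. 516.]
  bar n 94 v [-151.  -145.7 -140. ] u [456. 512.]
```

```bash
python3 -m inch '[{"x":0,"y":-1,"z":-0.1,"yaw":0},{"x":0.3,"y":-1,"z":-0.1,"yaw":0},{"x":0.7,"y":-1,"z":-0.1,"yaw":0},{"x":0.7,"y":-1,"z":-0.1,"yaw":0},{"x":0.7,"y":-1,"z":-0.1,"yaw":0}]' >/dev/null; python3 m.py; python3 -m inch '[{"x":0.8,"y":-1,"z":0,"yaw":0},{"x":0.8,"y":-1,"z":0,"yaw":0},{"x":0.8,"y":-1,"z":0,"yaw":0},{"x":0.8,"y":-0.9,"z":0,"yaw":0},{"x":0.8,"y":-0.8,"z":0,"yaw":0}]' >/dev/null; python3 m.py
```

```text
t 24.13 tcp u,v [ 478.4 -283.4] z 194.8 [ 174.8    0.8 -162. ] F u,v,z [-0.5 -1.2 -2.8]
t 24.55 tcp u,v [ 372.8 -405.1] z 181.0 [ 174.7    0.7 -162. ] F u,v,z [ 1.3 -1.3 -2.6]
```

```bash
python3 -m inch '[{"x":0.4,"y":-0.8,"z":0.6,"yaw":0},{"x":0.2,"y":-0.4,"z":1,"yaw":0},{"x":0,"y":0,"z":1,"yaw":0},{"x":0,"y":0,"z":0.7,"yaw":0},{"x":0,"y":0,"z":0.3,"yaw":0}]' >/dev/null; python3 m.py; python3 -m inch '[{"x":0,"y":0,"z":0,"yaw":0}]' >/dev/null; python3 m.py
```

```text
t 24.97 tcp u,v [ 352.6 -432.6] z 86.0 [ 174.8    0.8 -162.5] F u,v,z [-0.   0.4 -2.6]
t 25.05 tcp u,v [ 351.3 -431.7] z 84.0 [ 174.6    0.7 -162.6] F u,v,z [ 0.5  0.8 -2.7]
```

```bash
python3 -m inch '[{"x":0,"y":0,"z":0.2,"yaw":0},{"x":0,"y":0,"z":0.15,"yaw":0},{"x":0,"y":0,"z":0.1,"yaw":0}]' >/dev/null; python3 m.py; python3 -m inch '[{"x":0,"y":0,"z":0.1,"yaw":0},{"x":0,"y":0,"z":0.1,"yaw":0}]' >/dev/null; python3 m.py;  python3 -m inch '[{"x":0,"y":0,"z":0.1,"yaw":0},{"x":0,"y":0,"z":0.1,"yaw":0}]' >/dev/null; python3 m.py
```

```text
t 25.3 tcp u,v [ 352.6 -431. ] z 73.8 [ 174.7    0.7 -162.5] F u,v,z [-0.4  0.6 -2.1]
t 25.47 tcp u,v [ 353.9 -430.8] z 69.9 [ 174.8    0.9 -162.4] F u,v,z [ 0.2 -0.2 -1.8]
t 25.63 tcp u,v [ 354.8 -430.7] z 66.7 [ 174.9    1.  -162.4] F u,v,z [-4.4  8.9 29.7]
```

```bash
python3 -m inch '[{"x":0,"y":0,"z":0.06,"yaw":0},{"x":0,"y":0,"z":0.05,"yaw":0},{"x":0,"y":0,"z":0.05,"yaw":0},{"x":0,"y":0,"z":0.05,"yaw":0},{"x":0,"y":0,"z":0.05,"yaw":0}]' >/dev/null; python3 m.py
```

```text
t 26.05 tcp u,v [ 354.6 -430.5] z 66.9 [ 175.1    1.  -162.2] F u,v,z [-2.2  2.   8.1]
```

```bash
python3 -m inch '[{"x":0,"y":0,"z":0,"yaw":0},{"x":0,"y":0,"z":0.03,"yaw":0},{"x":0,"y":0,"z":0.03,"yaw":0},{"x":0,"y":0,"z":0,"yaw":0},{"x":0,"y":0,"z":0,"yaw":0}]' 1; python3 -m inch '[{"x":0,"y":0,"z":0,"yaw":0},{"x":0,"y":0,"z":0,"yaw":0},{"x":0,"y":0,"z":0,"yaw":0},{"x":0,"y":0,"z":0,"yaw":0},{"x":0,"y":0,"z":0,"yaw":0}]'
```

```text
time_s: 26.47
tcp_pos: [0.4706, -0.3022, 0.0671]
eef_rot: [175.2, 1.2, -162.1]
contact_force: [0.0, -0.2, -0.1]
gripper_width: 0.0536
time_s: 26.88
tcp_pos: [0.4709, -0.3024, 0.0669]
eef_rot: [175.3, 1.2, -162.1]
contact_force: [-0.6, 0.3, 0.7]
gripper_width: 0.0853
```

```bash
python3 -m inch '[{"x":0,"y":0,"z":-0.4,"yaw":0},{"x":0,"y":0.05,"z":-0.8,"yaw":0},{"x":0,"y":0.05,"z":-1,"yaw":0},{"x":0,"y":0,"z":-1,"yaw":0},{"x":0,"y":0,"z":-1,"yaw":0}]' >/dev/null; python3 -m inch '[{"x":1,"y":-1,"z":-0.5,"yaw":0},{"x":1,"y":-1,"z":-0.5,"yaw":0},{"x":1,"y":-1,"z":0,"yaw":0},{"x":1,"y":-1,"z":0,"yaw":0},{"x":1,"y":-1,"z":0,"yaw":0}]' >/dev/null; python3 -m inch '[{"x":1,"y":-1,"z":0,"yaw":0},{"x":1,"y":-1,"z":0,"yaw":0},{"x":1,"y":-1,"z":0,"yaw":0},{"x":0,"y":0,"z":0,"yaw":0},{"x":0,"y":0,"z":0,"yaw":0}]' >/dev/null; python3 look.py top side; python3 - <<'E'
import cv2,numpy as np,glob,os
a=max(glob.glob("pics/top_*.png"),key=os.path.getmtime);b=max(glob.glob("pics/side_*.png"),key=os.path.getmtime)
o=np.hstack([cv2.imread(a)[100:330,140:500],cv2.imread(b)[160:390,200:560]]);cv2.imwrite("pics/fin.png",o)
A=cv2.imread(a).astype(int);B=cv2.imread("pics/top0.png").astype(int);print("bystander diffs",[np.abs(A[y0:y1,x0:x1]-B[y0:y1,x0:x1]).mean().round(1) for x0,x1,y0,y1 in((185,240,230,295),(155,215,170,240),(428,478,190,240))])
E
```

```text
t 28.13 tcp u,v [ 145.1 -651.3] z 196.1 [ 175.9    1.3 -161.7] F u,v,z [0.5 0.3 0.9]
top pics/top_2813.png
  bar n 266 v [-234.7 -229.  -223.7] u [459. 621.]
  bar n 279 v [-193.  -187.  -181.7] u [458. 620.]
  bar n 282 v [-150.8 -145.2 -139.7] u [459. 623.]
side pics/side_2813.png
  bar n 353 v [-154.9 -150.2 -143.5] u [461. 624.]
  bar n 382 v [-197.2 -192.2 -186.6] u [460. 625.]
  bar n 415 v [-238.8 -234.6 -228.4] u [461. 623.]
bystander diffs [np.float64(3.0), np.float64(3.1), np.float64(4.9)]
```

View pics/fin.png

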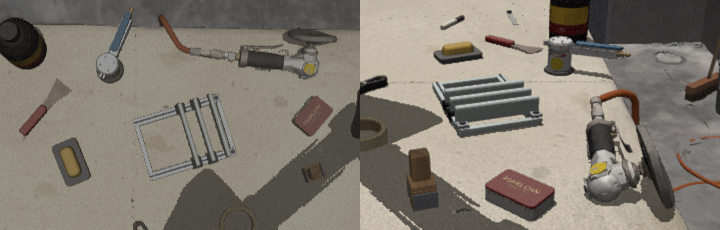

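The rests stand at equal spacing (42.0 and 41.8 mm between centres). The gauge is upright at (420,178), clear of the rack, and the other things have not moved.

```bash
python3 -c "
from plant import r
print(r.close_job())"
```

```text
the job is handed in; nothing more can be done
None
```

Both rests were set with the gauge, the gauge was stood back on the table close to where it started, and the job was handed in at about 28 s of the 72 s allowed. No verdict was reported.

- **Spacing:** the last top view gives 42.0 mm from the end rest to rest A, and 41.8 mm from rest A to rest B. That is about 30 mm clear in each gap. The side view reads about 42 mm for both.
- **First touch:** the wrist force was about 11 N while dragging. At the touch on the end rest it rose to 14–16.5 N, so the bar took about 3–5.5 N. It held near that for about 0.3 s, after dipping to 12.6–13.3 N just after first contact.
- **Second touch:** against rest A it first dropped back to about 11 N, so I pressed a little firmer and held 15–16.7 N for 0.3 s. The top view showed no movement of rest A beyond about 0.5 mm measuring noise.
- **Limit of the force check:** I inferred the bar forces from the wrist reading, since there is no direct measurement of them. How the force split between the two bars is an estimate.
- **Tilt:** the tool tilted under the dragging load, by up to about 3° at rest A and 5° at rest B. I corrected it between drags by pushing rests A and B gently backwards with the gauge before they were set. It was still about 5° when I let go of the gauge on the table.
- **Final look:** the gauge stood upright and clear of the rack, judged by eye in the picture. The sanding block, tin and scraper looked unmoved against the first picture.

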